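# Return the stray tesserae to their tins in the leaning bin

## Robot

A 6-joint arm with a two-finger parallel gripper is mounted at the origin on the work surface. World frame = base frame: x ahead of the robot, y to its left, z up, the work surface at z = 0. Lengths are in m, angles in rad, forces in N, time in s.
With the tool pointing down it reaches from about 0.35 to 0.95 m from the base axis. Payload 17.4 kg.
Tool frame: the origin (TCP) lies at the very end of the fingers, on their centre line; the grasp point (between the pads) lies 19 mm behind it; y points along the fingers, z is the direction in which the jaws open and shut, and the axes are right-handed (so a half turn about y gives the same grasp; the last joint's range is limited). The gripper opens to 93 mm and grips with 3 to 60 N. Pads are 15 mm wide; open, the fingers measure 128 mm over their backs; the gripper's body (75 mm by 188 mm) begins 65 mm behind the grasp point.
Start: joints at [-1.352, 0.116, 1.442, -0, 1.584, -0.038], TCP at [0.171, -0.653, 0.219] pointing down, gripper open.
Joint ranges: [-2.83, 2.83], [-0.83, 2.19], [0.07, 2.5], [-1.14, 4.28], [0.01, 3], [-2.97, 2.97]. Speed limits (rad/s): [1.89, 1.89, 2.22, 3.14, 3.14, 3.14].

## Interface

Orientations are given as a 3x3 rotation matrix whose columns are the frame's x, y, z axes.
In Python, from bench import robot gives the robot as it stands.
- The arm moves only by the tool apply_moves, never from a script. Its argument "motion" is a list of rows, each a list of 3 entries, a list of its own where there are three numbers: the closure, from 0 (fully open) to 1 (shut), then the shift along the tool's x, y, z in m, then the turn, a rotation vector about the tool's x, y, z in rad. A call has 1 to 20 rows; each row shifts and turns the commanded pose from where the row before left it, along the tool's axes as they then stand; what a row does not reach is not made up. A row lasts 1/12 s, in which the tool goes at most 41.7 mm and 7.16 degrees, less where a joint would pass 70% of its speed; a pose out of reach is approached as far as the arm can. A call is refused whole if a number of a shift passes 0.0417 or a number of a turn 0.125, either way. A call with a gripper value outside its range is refused whole. The fingers move at their own pace and stop on an object; the grip force is fixed at half the most. Time passes only in rows, so rows that do not move let the fingers close. It gives the time, the measured TCP pose, the force and the opening at its end, in the units of the state.
- robot.get_state(): the state, without advancing time (a new reading comes with each control period).
- robot.read_camera(name): name is "side" or "top" or "wrist"; returns the picture (480x640x3 uint8, red, green, blue); there is no depth.
- robot.camera_model(name): a dict with "fx", "fy", "cx", "cy" (pixels), "D" ([k1, k2, p1, p2, k3] as OpenCV has them; the pictures are not rectified), "view" (4x4, takes a point from world to camera coordinates). Camera axes: x right, y down, z forward; pixel columns grow to the right and rows downward; lengths in m; the calibration is good to about 2 mm. A picture is of the moment at which its call begins: read the wrist's pose just before it. camera_model takes no time and is no camera call; for the wrist camera it gives the pose at the moment of the call.
- robot.hand_in(): hands the job in, once; it reports no verdict.
The state is a dict: "time_s": time; "q": joint angles; "joint_vel": joint speeds; "effort": joint torques, N m; "tcp_pos": TCP position; "orientation": TCP orientation; "contact_force": force on the tool from outside, world axes, zero at the start; "moment": the same for the moment, N m; "grip_width": finger opening in m.
Only numpy, scipy, OpenCV 4.12 (cv2) and the standard library are available. Lean on these libraries where they do the work, as an engineer would, in place of code of your own. Each camera call takes 0.05 s, during which the arm holds its last target. There are 200 camera calls.

## Task

Put the stray pieces back into the leaning tin bin, each lowered into the tin whose glued-on sample matches it in both colour and cut; do not drop them, for they chip. Leave the two look-alikes that match no sample where they lie.

Things in the scene. Friction and masses are not known exactly. Their poses are not given: they have to be found in the camera images.
- green_cube: Stray piece: sawn cube of dark green marble with pale veins, 32 mm each way, about 90 g. Stands upright on the table; origin at the centre of its underside, z up.
- amber_chunk: Stray piece: hammer-split chunk of amber-orange smalti glass, 43 mm along x, 26 mm along y, 24 mm high, 60 g; the two long sides (y = -13 and +13 mm, from x = -12 to +14 mm) are near parallel and good to grip. Stands upright on the table; origin at the centre of its underside, z up.
- blue_round: Stray piece: round blue glazed ceramic piece, a flat cylinder 36 mm across and 22 mm high, 50 g. Stands upright on the table; origin at the centre of its underside, z up.
- white_bar: Stray piece: bar of white marble, 56 mm along x, 22 mm square, about 70 g. Stands upright on the table; origin at the centre of its underside, z up.
- green_chunk: Look-alike that matches no tin: hammer-split chunk of brighter green smalti glass without veins, same shape and size as the amber chunk. Stands upright on the table; origin at the centre of its underside, z up.
- amber_cube: Look-alike that matches no tin: sawn cube of honey-amber onyx with pale veins, same size as the green cube (32 mm). Stands upright on the table; origin at the centre of its underside, z up.
- tin_green_cube: Fixed open tin in the bin, a 20 mm dark green veined cube glued on its back lip. Origin: centre of inner floor; z up, x level towards the back, y along the row (tins 84 mm apart). Inside 86 (x) by 80 mm, walls 18 mm high; floor slopes 18 degrees, falling to -x. Heights over origin: lip and sample (x 35 to 70 mm) 60, bin's front edge (x -60) 16, shelf (x over 95) 52, jars on it (x over 200) 120.
- tin_amber_chunk: Fixed open tin in the bin, a 26 mm amber smalti chip glued on its back lip. Origin: centre of inner floor; z up, x level towards the back, y along the row (tins 84 mm apart). Inside 86 (x) by 80 mm, walls 18 mm high; floor slopes 18 degrees, falling to -x. Heights over origin: lip and sample (x 35 to 70 mm) 60, bin's front edge (x -60) 16, shelf (x over 95) 52, jars on it (x over 200) 120.
- tin_blue_round: Fixed open tin in the bin, a 22 mm blue disc glued on its back lip. Origin: centre of inner floor; z up, x level towards the back, y along the row (tins 84 mm apart). Inside 86 (x) by 80 mm, walls 18 mm high; floor slopes 18 degrees, falling to -x. Heights over origin: lip and sample (x 35 to 70 mm) 60, bin's front edge (x -60) 16, shelf (x over 95) 52, jars on it (x over 200) 120.
- tin_white_bar: Fixed open tin in the bin, a 36 mm white marble bar glued on its back lip. Origin: centre of inner floor; z up, x level towards the back, y along the row (tins 84 mm apart). Inside 86 (x) by 80 mm, walls 18 mm high; floor slopes 18 degrees, falling to -x. Heights over origin: lip and sample (x 35 to 70 mm) 60, bin's front edge (x -60) 16, shelf (x over 95) 52, jars on it (x over 200) 120.
There are look-alikes about, which are no part of the job. Of the things that look like the blue_round, take the one that is farthest to the robot's left at the start.

How it is judged:
By the outcome, as a careful person would: the job done as asked, in the order asked, and still so for the second after the job is handed in, with the robot touching nothing.
It also fails if it takes over 96 s, if anything falls off the work surface, if the arm or the gripper's body presses on something with over 40 N, if the wrist force passes 120 N, or if a joint passes its speed limit or range.

## Working session

There is one attempt and no reset: what is moved stays moved. The work goes in short steps, Python scripts to look and compute and a tool call to move; the robot and the scene stay as the last step left them, time stands still between calls to the robot, and variables do not carry over. Pictures are saved under pics/ and viewed, about 12 in all and at most 16, crops included, and the job is handed in when it is done.

Besides the shell and the picture viewer there is one more tool, called by a JSON object that holds its "method" and its "body", one argument or row to a line. apply_moves: Moves the arm, as the interface text tells. Its arguments: {"type":"object","properties":{"motion":{"type":"array","items":{"type":"array"}}},"required":["motion"]}

```bash
mkdir -p pics; ls; python3 - <<'E'
from bench import robot
import cv2,numpy as np
np.set_printoptions(precision=4,suppress=True)
s=robot.get_state();print(s['time_s'],s['tcp_pos'],s['orientation'],s['grip_width'])
for n in ['top','side','wrist']:
    m=robot.camera_model(n)
    im=robot.read_camera(n);cv2.imwrite(f'pics/{n}0.png',im[:,:,::-1])
    print(n,m)
E
```

```text
pics
0.0 [ 0.1714 -0.6527  0.2179] [[-0.9672 -0.0003  0.254 ]
 [-0.254   0.0011 -0.9672]
 [-0.     -1.     -0.0012]] 0.0928769837121692
top {'fx': 606.5876667806195, 'fy': 606.5876667806195, 'cx': 319.94347666193465, 'cy': 233.66439350391408, 'D': array([-0.2072,  0.    ,  0.    ,  0.    ,  0.    ]), 'view': array([[ 0.0079, -0.9998, -0.0192, -0.0336],
       [-0.9889, -0.005 , -0.1485,  0.5017],
       [ 0.1484,  0.0202, -0.9887,  1.2058],
       [ 0.    ,  0.    ,  0.    ,  1.    ]])}
side {'fx': 569.5109093884431, 'fy': 569.5109093884431, 'cx': 327.6039770517899, 'cy': 241.21699217569588, 'D': array([0.0066, 0.    , 0.    , 0.    , 0.    ]), 'view': array([[ 0.9861, -0.1648,  0.0189, -0.468 ],
       [-0.1059, -0.7134, -0.6927,  0.0644],
       [ 0.1276,  0.6811, -0.721 ,  1.0844],
       [ 0.    ,  0.    ,  0.    ,  1.    ]])}
wrist {'fx': 379.4641198495297, 'fy': 379.4641198495297, 'cx': 319.18047201873816, 'cy': 243.8007022872117, 'D': array([0.0211, 0.    , 0.    , 0.    , 0.    ]), 'view': array([[ 0.2536, -0.9673, -0.0007, -0.6752],
       [-0.9332, -0.2448,  0.2632, -0.0301],
       [-0.2548, -0.0661, -0.9647,  0.3897],
       [ 0.    ,  0.    ,  0.    ,  1.    ]])}
```

View pics/top0.png

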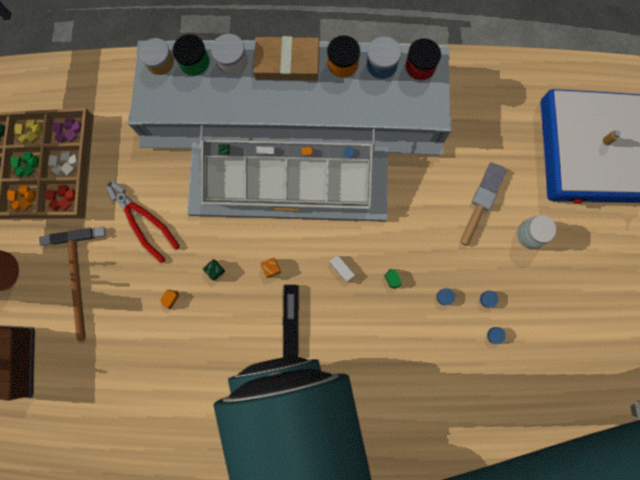

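View pics/side0.png

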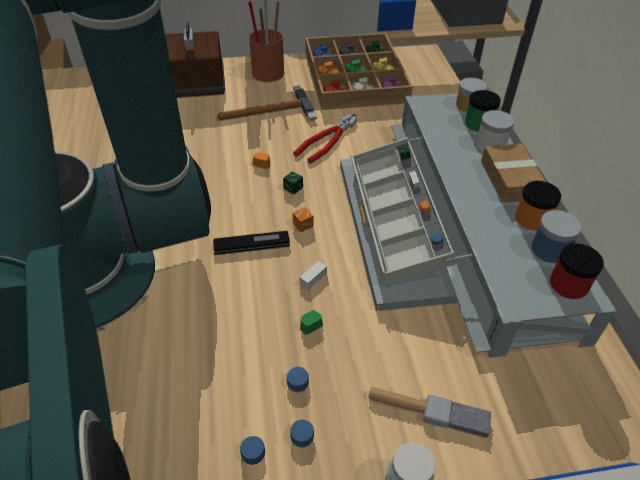

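The top view shows these look-alikes:
- **Blue rounds:** (445,297), (489,299) and (497,335). The leftmost is (445,297).
- **Ambers:** (170,298) and (271,268).
- **Greens:** (214,269), which is dark, and (393,278), which is bright.
- **White bar:** (342,268).

The tins run left to right as green, white, amber, blue. I'll check the choice in one close crop and measure.

```bash
cat > h.py <<'E'
from bench import robot
import cv2,numpy as np
np.set_printoptions(precision=4,suppress=True)
def K(m): return np.array([[m['fx'],0,m['cx']],[0,m['fy'],m['cy']],[0,0,1]])
def onplane(m,px,z):
    px=np.asarray(px,float).reshape(-1,1,2)
    u=cv2.undistortPoints(px,K(m),np.array(m['D'])).reshape(-1,2)
    V=np.array(m['view']);R=V[:3,:3];c=-R.T@V[:3,3]
    d=np.c_[u,np.ones(len(u))]@R
    return c+d*((z-c[2])/d[:,2])[:,None]
def proj(m,P):
    V=np.array(m['view']);return cv2.projectPoints(np.asarray(P,float).reshape(-1,1,3),cv2.Rodrigues(V[:3,:3])[0],V[:3,3],K(m),np.array(m['D']))[0].reshape(-1,2)
HSV={'green':((40,60,15),(95,255,255)),'amber':((5,150,90),(20,255,255)),'blue':((98,100,30),(125,255,255)),'white':((0,0,165),(180,45,255))}
def blobs(im,col,amin=40,roi=None):
    h=cv2.cvtColor(im,cv2.COLOR_RGB2HSV);mk=cv2.inRange(h,*map(np.array,HSV[col]))
    if roi:
        z=np.zeros_like(mk);x0,y0,x1,y1=roi;z[y0:y1,x0:x1]=255;mk&=z
    mk=cv2.morphologyEx(mk,cv2.MORPH_CLOSE,np.ones((5,5)))
    cs,_=cv2.findContours(mk,cv2.RETR_EXTERNAL,cv2.CHAIN_APPROX_NONE)
    return sorted([c for c in cs if cv2.contourArea(c)>amin],key=cv2.contourArea,reverse=True)
def cen(c): m=cv2.moments(c);return np.array([m['m10'],m['m01']])/m['m00']
E
python3 - <<'E'
from h import *
t=cv2.imread('pics/top0.png');s=cv2.imread('pics/side0.png')
def cr(im,x,y,r=22): return cv2.resize(im[y-r:y+r,x-r:x+r],(190,190),interpolation=cv2.INTER_CUBIC)
T=[(170,298),(271,268),(214,269),(393,278)]
S=[(261,160),(303,219),(293,183),(311,322)]
row=[np.hstack([cr(t,*p) for p in T]),np.hstack([cr(s,*p) for p in S])]
tin=cv2.resize(t[128:220,185:390],(760,215*760//760+126-0),interpolation=cv2.INTER_CUBIC)[:215]
cv2.imwrite('pics/crop0.png',np.vstack(row+[cv2.resize(t[132:172,195:385],(760,160),interpolation=cv2.INTER_CUBIC)]))
m=robot.camera_model('top');im=t[:,:,::-1].copy()
for col,z in [('green',.014),('amber',.014),('blue',.011),('white',.011)]:
    for c in blobs(im,col,40,(140,225,520,350)):
        q=cen(c);P=onplane(m,c.reshape(-1,2),z)[:,:2]*1000
        r=cv2.minAreaRect(P.astype(np.float32))
        print(col,q,onplane(m,q,z)[0],r[1],r[2])
# samples on lip
for col in ['green','amber','blue','white']:
    for c in blobs(im,col,15,(205,140,372,160)): print('sample',col,cen(c),onplane(m,cen(c),.09)[0])
E
```

```text
green [213.2814 269.4355] [0.4286 0.1927 0.014 ] (33.190914154052734, 31.070283889770508) 45.78880310058594
green [392.9451 278.1294] [ 0.4131 -0.1816  0.014 ] (38.84572982788086, 27.04776382446289) 26.390260696411133
green [290.6217 340.2597] [0.2841 0.0285 0.014 ] (22.35965347290039, 36.41072082519531) 86.28285217285156
amber [269.932 267.057] [0.4347 0.0736 0.014 ] (34.80291748046875, 33.51531219482422) 23.158172607421875
amber [168.199  298.2413] [0.3668 0.2874 0.014 ] (30.780330657958984, 40.58748245239258) 59.937442779541016
amber [165.8346 232.4016] [0.5065 0.2982 0.014 ] (62.2973747253418, 14.392279624938965) 38.276405334472656
amber [157.8952 256.6762] [0.4543 0.3133 0.014 ] (60.183746337890625, 13.75519847869873) 50.68490982055664
blue [495.9744 334.9631] [ 0.2947 -0.3976  0.011 ] (34.375709533691406, 29.10366439819336) 89.28953552246094
blue [488.6999 298.8215] [ 0.3701 -0.3832  0.011 ] (32.40873718261719, 29.25944709777832) 89.58692169189453
blue [445.5024 296.3275] [ 0.3756 -0.2915  0.011 ] (31.607492446899414, 29.156696319580078) 89.3060302734375
white [341.1027 267.4234] [ 0.4352 -0.0742  0.011 ] (53.219417572021484, 18.599075317382812) 41.35820007324219
sample green [223.4557 148.6034] [0.6675 0.1658 0.09  ]
sample amber [306.5985 150.5152] [ 0.663  -0.0032  0.09  ]
sample blue [348.4394 151.7449] [ 0.6606 -0.0873  0.09  ]
sample white [265.498  149.6745] [0.6648 0.0799 0.09  ]
```

View pics/crop0.png

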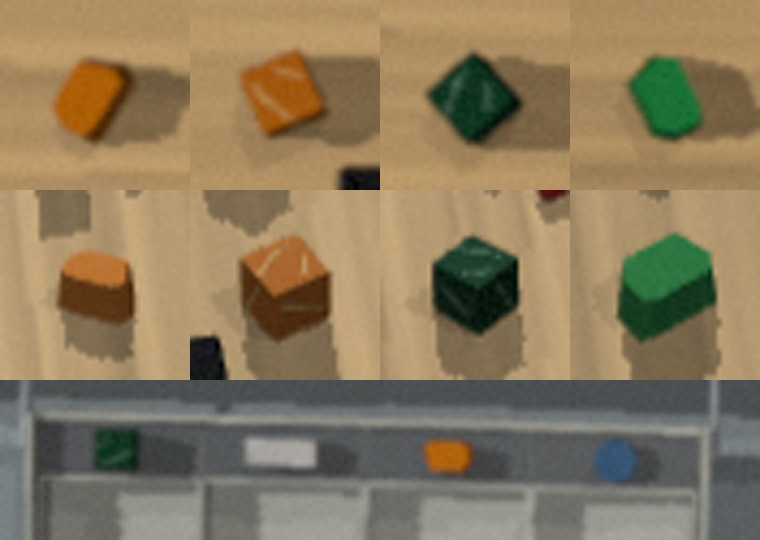

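The crop settles it. The amber chunk is (170,298), plain with a split cut, and the green cube is (214,269), dark and veined. (271,268) and (393,278) are the two to leave. Next I'll triangulate the tins from their samples and check by overlay.

```bash
python3 - <<'E'
from h import *
t=cv2.imread('pics/top0.png');s=cv2.imread('pics/side0.png')
mt=robot.camera_model('top');ms=robot.camera_model('side')
def tri(a,b):
    A=[];
    for m,p in((mt,a),(ms,b)):
        u=cv2.undistortPoints(np.float64(p).reshape(1,1,2),K(m),np.array(m['D']))[0,0];V=np.array(m['view'])
        A+= [u[0]*V[2]-V[0],u[1]*V[2]-V[1]]
    A=np.array(A);x=np.linalg.lstsq(A[:,:3],-A[:,3],rcond=None)[0];return x
S=[]
for col in ['green','white','amber','blue']:
    a=cen(blobs(t[:,:,::-1].copy(),col,15,(205,140,372,160))[0]);b=[cen(c) for c in blobs(s[:,:,::-1].copy(),col,15,(395,140,455,250))]
    for q in b[:1]: X=tri(a,q);S.append(X);print(col,a,q,X)
S=np.array(S)
o=s.copy()
yaw=np.arctan2(-(S[0]-S[3])[0],(S[0]-S[3])[1]);print('yaw',yaw,np.diff(S,axis=0))
R=np.array([[np.cos(yaw),-np.sin(yaw),0],[np.sin(yaw),np.cos(yaw),0],[0,0,1]])
sl=np.radians(18);off=np.array([.052,0,.052])
for i in range(4):
    O=S[i]-R@off;print('tin',i,O)
    for h,c in((0,(0,0,255)),(.018,(0,255,255))):
        P=np.array([[a*np.cos(sl)-h*np.sin(sl),b,a*np.sin(sl)+h*np.cos(sl)] for a,b in((-.043,-.04),(.043,-.04),(.043,.04),(-.043,.04))])
        for m,im in((mt,t),(ms,o)):
            cv2.polylines(im,[np.round(proj(m,O+P@R.T)*16).astype(int)],True,c,1,cv2.LINE_AA,4)
T=cv2.resize(t[128:222,185:390],None,fx=3.2,fy=3.2,interpolation=cv2.INTER_CUBIC)
Sd=cv2.resize(o[130:310,335:470],None,fx=1.6,fy=1.6,interpolation=cv2.INTER_CUBIC)
w=np.zeros((T.shape[0]+Sd.shape[0],T.shape[1],3),np.uint8);w[:T.shape[0]]=T;w[T.shape[0]:,:Sd.shape[1]]=Sd
cv2.imwrite('pics/tins.png',w);print(w.shape)
E
```

```text
green [223.4557 148.6034] [404.3525 152.2845] [0.6661 0.165  0.0946]
white [265.498  149.6745] [402.2946 225.9096] [ 0.6845  0.0981 -0.0556]
amber [306.5985 150.5152] [425.1589 205.9323] [ 0.6626 -0.0034  0.0933]
blue [348.4394 151.7449] [436.823  238.0603] [ 0.661  -0.0873  0.0901]
yaw -0.02049221533822744 [[ 0.0183 -0.0668 -0.1502]
 [-0.0219 -0.1015  0.1489]
 [-0.0016 -0.0839 -0.0032]]
tin 0 [0.6142 0.166  0.0426]
tin 1 [ 0.6325  0.0992 -0.1076]
tin 2 [ 0.6106 -0.0023  0.0413]
tin 3 [ 0.609  -0.0863  0.0381]
(589, 656, 3)
```

View pics/tins.png

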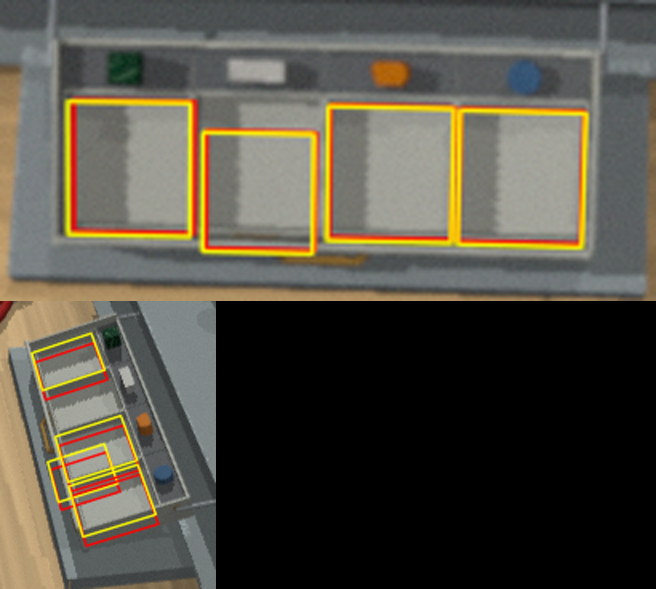

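The tin outlines fit in both views, except white, whose side blob was wrong; its pose follows from the 84 mm spacing. Now a helper that works out the moves.

```bash
cat >> h.py <<'E'
from scipy.spatial.transform import Rotation as Ro
ROW=-1.5943 # jaw direction along the tin row (world angle)
TIN={'green':(.614,.166),'white':(.6125,.082),'amber':(.611,-.002),'blue':(.609,-.086)}
def Rt(yaw,tilt=0):
    z=np.array([np.cos(yaw),np.sin(yaw),0]);y=np.array([0,0,-1.]);x=np.cross(y,z)
    return np.c_[x,y,z]@Ro.from_rotvec([0,0,tilt]).as_matrix()
def plan(pos,yaw,tilt=0):
    s=robot.get_state();R0=np.array(s['orientation']);R1=Rt(yaw,tilt)
    rv=Ro.from_matrix(R0.T@R1).as_rotvec();d=np.array(pos)-s['tcp_pos']
    print('t',s['time_s'],'tcp',np.array(s['tcp_pos']),'w',s['grip_width'],'F',np.array(s['contact_force']))
    n=int(np.ceil(max(abs(rv))/.12));print('TURN',rv,'rows',n,'each',rv/max(n,1))
    sh=R1.T@d;m=int(np.ceil(np.linalg.norm(sh)/.04));print('then SHIFT',sh,'rows',m,'each',sh/max(m,1))
def snap(tag):
    m=robot.camera_model('wrist');im=robot.read_camera('wrist');cv2.imwrite(f'pics/{tag}.png',im[:,:,::-1]);return m,im
def find(m,im,col,z,near,amin=200):
    near=np.array(near);best=None
    for c in blobs(im,col,amin):
        p=onplane(m,cen(c),z)[0]
        P=onplane(m,c.reshape(-1,2),z)[:,:2]*1000;r=cv2.minAreaRect(P.astype(np.float32))
        if np.linalg.norm(p[:2]-near)<.06: print(col,cen(c).round(),'cen',p[:2],'rect',np.array(r[0])/1000,r[1],'ang',r[2])
E
python3 - <<'E'
from h import *
s=robot.get_state()['orientation'];print(np.arctan2(s[1][2],s[0][2]))
plan((.3756,-.2915,.13),-1.314)
E
```

```text
-1.3139452990246947
t 0.15 tcp [ 0.1714 -0.6527  0.2181] w 0.09262805701566976 F [ 0.3059 -0.4894  0.1986]
TURN [ 0.0008  0.0001 -0.    ] rows 1 each [ 0.0008  0.0001 -0.    ]
then SHIFT [-0.2892  0.0881 -0.2975] rows 11 each [-0.0263  0.008  -0.027 ]
```

{"method": "apply_moves", "body": {
  "motion": [
    [0, [-0.0263, 0.008, -0.027], [0, 0, 0]],
    [0, [-0.0263, 0.008, -0.027], [0, 0, 0]],
    [0, [-0.0263, 0.008, -0.027], [0, 0, 0]],
    [0, [-0.0263, 0.008, -0.027], [0, 0, 0]],
    [0, [-0.0263, 0.008, -0.027], [0, 0, 0]],
    [0, [-0.0263, 0.008, -0.027], [0, 0, 0]],
    [0, [-0.0263, 0.008, -0.027], [0, 0, 0]],
    [0, [-0.0263, 0.008, -0.027], [0, 0, 0]],
    [0, [-0.0263, 0.008, -0.027], [0, 0, 0]],
    [0, [-0.0263, 0.008, -0.027], [0, 0, 0]],
    [0, [-0.0263, 0.008, -0.027], [0, 0, 0]],
    [0, [0, 0, 0], [0, 0, 0]],
    [0, [0, 0, 0], [0, 0, 0]]
  ]
}}

```text
time_s: 1.23
tcp_pos: [0.3764, -0.2907, 0.1303]
orientation: [[-0.966, -0.0, 0.257], [-0.257, 0.0, -0.966], [0.0, -1.0, -0.0]]
contact_force: [0.5, -0.3, -0.5]
grip_width: 0.0931
```

```bash
python3 - <<'E'
from h import *
plan((.3756,-.2915,.13),-1.314)
m,im=snap('w1');print(proj(m,robot.get_state()['tcp_pos']))
find(m,im,'blue',.022,(.3756,-.2915))
find(m,im,'blue',.011,(.3756,-.2915))
E
```

```text
t 1.2333 tcp [ 0.3764 -0.2907  0.1303] w 0.09306683758337687 F [ 0.4546 -0.3386 -0.4513]
TURN [0.0003 0.0033 0.0003] rows 1 each [0.0003 0.0033 0.0003]
then SHIFT [0.001  0.0003 0.0006] rows 1 each [0.001  0.0003 0.0006]
[[320.2719 303.0761]]
blue [320. 239.] cen [ 0.3789 -0.2911] rect [ 0.3786 -0.2912] (35.41706085205078, 32.91477584838867) ang 14.879830360412598
blue [320. 239.] cen [ 0.3762 -0.2918] rect [ 0.3758 -0.292 ] (36.840431213378906, 34.237545013427734) ang 14.879785537719727
```

View pics/w1.png

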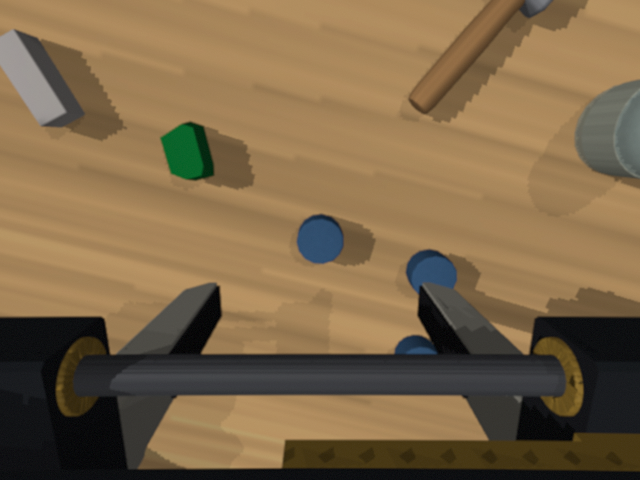

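The wrist view shows the wanted blue at (320,239), centred between the fingers. The second blue is at (432,272), so I'll narrow the jaws before going down.

{"method": "apply_moves", "body": {
  "motion": [
    [0.35, [0, 0.02, 0], [0, 0, 0]],
    [0.35, [0, 0.03, 0], [0, 0, 0]],
    [0.35, [0, 0.03, 0], [0, 0, 0]],
    [0.35, [0, 0.03, 0], [0, 0, 0]],
    [0.35, [0, 0.012, 0], [0, 0, 0]],
    [0.35, [0, 0.005, 0], [0, 0, 0]],
    [0.35, [0, 0, 0], [0, 0, 0]],
    [1, [0, 0, 0], [0, 0, 0]],
    [1, [0, 0, 0], [0, 0, 0]],
    [1, [0, 0, 0], [0, 0, 0]],
    [1, [0, 0, 0], [0, 0, 0]],
    [1, [0, 0, 0], [0, 0, 0]],
    [1, [0, 0, 0], [0, 0, 0]],
    [1, [0, -0.01, 0], [0, 0, 0]],
    [1, [0, -0.03, 0], [0, 0, 0]],
    [1, [0, -0.04, 0], [0, 0, 0]],
    [1, [0, -0.04, 0], [0, 0, 0]],
    [1, [0, -0.03, 0], [0, 0, 0]],
    [1, [0, 0, 0], [0, 0, 0]]
  ]
}}

```text
time_s: 2.87
tcp_pos: [0.3773, -0.2934, 0.1611]
orientation: [[-0.967, 0.007, 0.254], [-0.254, -0.006, -0.967], [-0.005, -1.0, 0.007]]
contact_force: [0.4, -0.3, 0.1]
grip_width: 0.0352
```

```bash
python3 - <<'E'
from h import *
plan((.55,-.086,.19),ROW,.3142)
E
```

```text
t 2.8667 tcp [ 0.3773 -0.2934  0.1611] w 0.035199463897074686 F [ 0.4329 -0.2869  0.1169]
TURN [0.0376 0.2791 0.3061] rows 3 each [0.0125 0.093  0.102 ]
then SHIFT [-0.1684  0.0244 -0.2114] rows 7 each [-0.0241  0.0035 -0.0302]
```

{"method": "apply_moves", "body": {
  "motion": [
    [1, [0, 0, 0], [0.0094, 0.0698, 0.0765]],
    [1, [0, 0, 0], [0.0094, 0.0698, 0.0765]],
    [1, [0, 0, 0], [0.0094, 0.0698, 0.0765]],
    [1, [0, 0, 0], [0.0094, 0.0698, 0.0765]],
    [1, [-0.024, 0.0035, -0.03], [0, 0, 0]],
    [1, [-0.024, 0.0035, -0.03], [0, 0, 0]],
    [1, [-0.024, 0.0035, -0.03], [0, 0, 0]],
    [1, [-0.024, 0.0035, -0.03], [0, 0, 0]],
    [1, [-0.024, 0.0035, -0.03], [0, 0, 0]],
    [1, [-0.024, 0.0035, -0.03], [0, 0, 0]],
    [1, [-0.024, 0.0035, -0.03], [0, 0, 0]],
    [1, [0, 0, 0], [0, 0, 0]],
    [1, [0, 0, 0], [0, 0, 0]]
  ]
}}

```text
time_s: 3.95
tcp_pos: [0.5488, -0.0845, 0.1822]
orientation: [[-0.953, 0.302, -0.02], [0.021, -0.001, -1.0], [-0.302, -0.953, -0.006]]
contact_force: [-0.1, -0.5, -1.5]
grip_width: 0.035
```

```bash
python3 - <<'E'
from h import *
m,im=snap('w2')
plan((.605,-.086,.10),ROW,.3142)
yaw=-.0235;R=np.array([[np.cos(yaw),-np.sin(yaw),0],[np.sin(yaw),np.cos(yaw),0],[0,0,1]]);sl=np.radians(18)
o=im[:,:,::-1].copy()
for k,(x,y) in TIN.items():
    h=.018
    P=np.array([[a*np.cos(sl)-h*np.sin(sl),b,a*np.sin(sl)+h*np.cos(sl)] for a,b in((-.043,-.04),(.043,-.04),(.043,.04),(-.043,.04))])
    cv2.polylines(o,[np.round(proj(m,np.array([x,y,.041])+P@R.T)*16).astype(int)],True,(0,255,255),1,cv2.LINE_AA,4)
cv2.imwrite('pics/w2o.png',o)
E
```

```text
t 4.0 tcp [ 0.5481 -0.0857  0.182 ] w 0.03598562465386184 F [ 0.015   0.099  -0.5689]
TURN [ 0.0057 -0.0002  0.0078] rows 1 each [ 0.0057 -0.0002  0.0078]
then SHIFT [-0.0287  0.0956 -0.0011] rows 3 each [-0.0096  0.0319 -0.0004]
```

View pics/w2o.png

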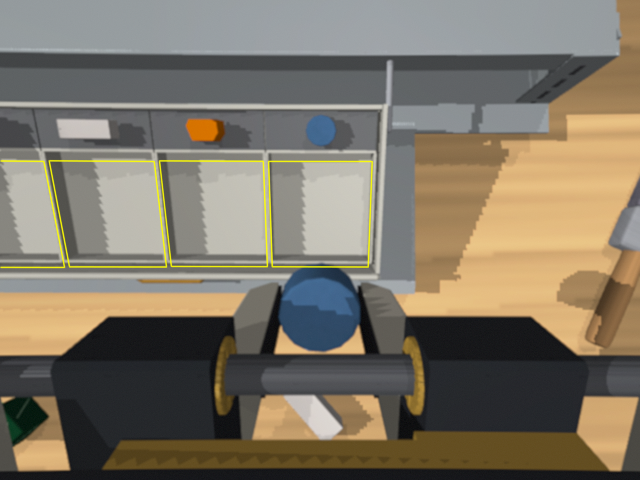

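The outlines fit. The tin's true edges sit about 2 mm further right (x = 375 against my 371), so I'll use y = -0.0875 for it.

```bash
cat >> h.py <<'E'
NRM=np.array([-np.sin(.3142),0,np.cos(.3142)])
DY=-.0015
def tinpt(k,h,x=-.006):
    tx,ty=TIN[k];return np.array([tx+.001+x,ty+DY,.041+x*np.tan(.3142)])+NRM*h
E
python3 - <<'E'
from h import *
plan(tinpt('blue',.022),ROW,.3142)
E
```

```text
t 4.0 tcp [ 0.5481 -0.0857  0.182 ] w 0.03598562465386184 F [ 0.015   0.099  -0.5689]
TURN [ 0.0057 -0.0002  0.0078] rows 1 each [ 0.0057 -0.0002  0.0078]
then SHIFT [-0.009   0.1312  0.0006] rows 4 each [-0.0022  0.0328  0.0002]
```

{"method": "apply_moves", "body": {
  "motion": [
    [1, [-0.003, 0.035, 0], [0.005, 0, 0.008]],
    [1, [-0.003, 0.035, 0.0006], [0, 0, 0]],
    [1, [-0.003, 0.035, 0], [0, 0, 0]],
    [1, [0, 0.02, 0], [0, 0, 0]],
    [1, [0, 0.006, 0], [0, 0, 0]],
    [1, [0, 0, 0], [0, 0, 0]],
    [1, [0, 0, 0], [0, 0, 0]],
    [1, [0, 0, 0], [0, 0, 0]]
  ]
}}

```text
time_s: 4.67
tcp_pos: [0.5975, -0.0886, 0.0626]
orientation: [[-0.95, 0.312, -0.026], [0.025, -0.008, -1.0], [-0.312, -0.95, -0.0]]
contact_force: [0.3, 0.6, -0.5]
grip_width: 0.0354
```

```bash
python3 - <<'E'
from h import *
plan(tinpt('blue',.003),ROW,.3142)
E
```

```text
t 4.6667 tcp [ 0.5975 -0.0886  0.0626] w 0.0353836932770968 F [ 0.2767  0.631  -0.5447]
TURN [-0.0005 -0.0025 -0.0035] rows 1 each [-0.0005 -0.0025 -0.0035]
then SHIFT [ 0.0011  0.0213 -0.0012] rows 1 each [ 0.0011  0.0213 -0.0012]
```

Creep down and watch the force.

{"method": "apply_moves", "body": {
  "motion": [
    [1, [0, 0.004, -0.0005], [0, 0, 0]],
    [1, [0, 0.004, -0.0005], [0, 0, 0]],
    [1, [0, 0.004, 0], [0, 0, 0]],
    [1, [0, 0.003, 0], [0, 0, 0]],
    [1, [0, 0.002, 0], [0, 0, 0]],
    [1, [0, 0, 0], [0, 0, 0]],
    [1, [0, 0, 0], [0, 0, 0]]
  ]
}}

```text
time_s: 5.25
tcp_pos: [0.6033, -0.087, 0.0462]
orientation: [[-0.95, 0.312, -0.025], [0.024, -0.007, -1.0], [-0.312, -0.95, -0.001]]
contact_force: [-11.0, 2.2, 20.4]
grip_width: 0.0354
```

{"method": "apply_moves", "body": {
  "motion": [
    [1, [0, 0.001, 0], [0, 0, 0]],
    [1, [0, 0.001, 0], [0, 0, 0]],
    [1, [0, 0, 0], [0, 0, 0]]
  ]
}}

```text
time_s: 5.5
tcp_pos: [0.6042, -0.0871, 0.0453]
orientation: [[-0.949, 0.313, -0.025], [0.024, -0.007, -1.0], [-0.313, -0.95, -0.001]]
contact_force: [-17.1, 3.8, 30.3]
grip_width: 0.0353
```

{"method": "apply_moves", "body": {
  "motion": [
    [1, [0, -0.001, 0], [0, 0, 0]],
    [1, [0, -0.001, 0], [0, 0, 0]],
    [1, [0, 0, 0], [0, 0, 0]],
    [0.58, [0, 0, 0], [0, 0, 0]],
    [0.57, [0, 0, 0], [0, 0, 0]],
    [0.57, [0, 0, 0], [0, 0, 0]],
    [0.57, [0, 0, 0], [0, 0, 0]]
  ]
}}

```text
time_s: 6.08
tcp_pos: [0.6029, -0.0864, 0.0449]
orientation: [[-0.95, 0.311, -0.025], [0.024, -0.006, -1.0], [-0.311, -0.95, -0.002]]
contact_force: [-3.9, 7.4, 10.2]
grip_width: 0.0398
```

```bash
sed -i 's/\.041+x/.0445+x/' h.py; python3 - <<'E'
from h import *
m,im=snap('w3')
print(robot.get_state()['grip_width'],robot.get_state()['contact_force'])
find(m,im,'blue',.06,(.60,-.087))
E
```

```text
0.039650862476731656 [-3.4772  7.0741  9.7424]
blue [321. 314.] cen [ 0.5989 -0.0874] rect [ 0.6    -0.0878] (35.71860885620117, 35.00651931762695) ang 88.56230163574219
```

View pics/w3.png

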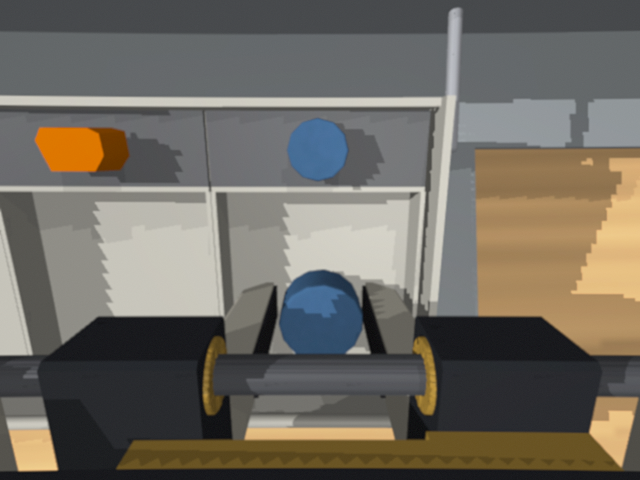

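The round is down in the blue tin at (321,314), and the fingers are open about 4 mm. I'll lift straight out along the tool axis.

{"method": "apply_moves", "body": {
  "motion": [
    [0.57, [0, -0.003, -0.001], [0, 0, 0]],
    [0.57, [0, -0.005, 0], [0, 0, 0]],
    [0.57, [0, -0.01, 0], [0, 0, 0]],
    [0.57, [0, -0.02, 0], [0, 0, 0]],
    [0.57, [0, -0.04, 0], [0, 0, 0]],
    [0.57, [0, -0.04, 0], [0, 0, 0]],
    [0.45, [0, -0.03, 0], [0, 0, 0]],
    [0.45, [0, 0, 0], [0, 0, 0]]
  ]
}}

```text
time_s: 6.8
tcp_pos: [0.5571, -0.0854, 0.193]
orientation: [[-0.948, 0.318, -0.026], [0.024, -0.009, -1.0], [-0.318, -0.948, 0.001]]
contact_force: [0.0, 0.2, 1.2]
grip_width: 0.0486
```

```bash
sed -i 's/^DY=.*/DY=-.0003/' h.py; python3 - <<'E'
from h import *
m,im=snap('w4');find(m,im,'blue',.06,(.60,-.087))
plan((.4352,-.0742,.13),-.849)
E
```

```text
blue [319. 237.] cen [ 0.5976 -0.0872] rect [ 0.5977 -0.0874] (33.921451568603516, 34.84080505371094) ang 88.52083587646484
t 6.85 tcp [ 0.5571 -0.0853  0.1896] w 0.049953513083585026 F [ 0.3929 -1.0714 -0.4246]
TURN [-0.1206 -0.7407 -0.306 ] rows 7 each [-0.0172 -0.1058 -0.0437]
then SHIFT [ 0.0841  0.0596 -0.0889] rows 4 each [ 0.021   0.0149 -0.0222]
```

{"method": "apply_moves", "body": {
  "motion": [
    [0.45, [0, 0, 0], [-0.0172, -0.1058, -0.0437]],
    [0.45, [0, 0, 0], [-0.0172, -0.1058, -0.0437]],
    [0.45, [0, 0, 0], [-0.0172, -0.1058, -0.0437]],
    [0.45, [0, 0, 0], [-0.0172, -0.1058, -0.0437]],
    [0.45, [0, 0, 0], [-0.0172, -0.1058, -0.0437]],
    [0.45, [0, 0, 0], [-0.0172, -0.1058, -0.0437]],
    [0.45, [0, 0, 0], [-0.0172, -0.1058, -0.0437]],
    [0.45, [0.021, 0.015, -0.022], [0, 0, 0]],
    [0.45, [0.021, 0.015, -0.022], [0, 0, 0]],
    [0.45, [0.021, 0.015, -0.022], [0, 0, 0]],
    [0.45, [0.021, 0.015, -0.022], [0, 0, 0]],
    [0.45, [0, 0, 0], [0, 0, 0]],
    [0.45, [0, 0, 0], [0, 0, 0]]
  ]
}}

```text
time_s: 7.93
tcp_pos: [0.4338, -0.0742, 0.1245]
orientation: [[-0.751, -0.007, 0.661], [-0.661, 0.002, -0.751], [0.004, -1.0, -0.006]]
contact_force: [0.5, 0.0, 0.8]
grip_width: 0.0514
```

```bash
python3 - <<'E'
from h import *
m,im=snap('w5');find(m,im,'white',.022,(.435,-.074));find(m,im,'white',.011,(.435,-.074))
plan((.4352,-.0742,.004),-.849)
E
```

```text
white [321. 242.] cen [ 0.4354 -0.0746] rect [ 0.4348 -0.0753] (54.59883499145508, 20.798381805419922) ang 40.824886322021484
white [321. 242.] cen [ 0.4331 -0.0766] rect [ 0.4326 -0.0773] (56.8430290222168, 21.653261184692383) ang 40.824378967285156
t 7.9833 tcp [ 0.435  -0.0744  0.1255] w 0.050921955697945116 F [0.4976 0.2873 0.4385]
TURN [ 0.0049 -0.      0.0035] rows 1 each [ 0.0049 -0.      0.0035]
then SHIFT [-0.0002  0.1215 -0.    ] rows 4 each [-0.0001  0.0304 -0.    ]
```

View pics/w5.png

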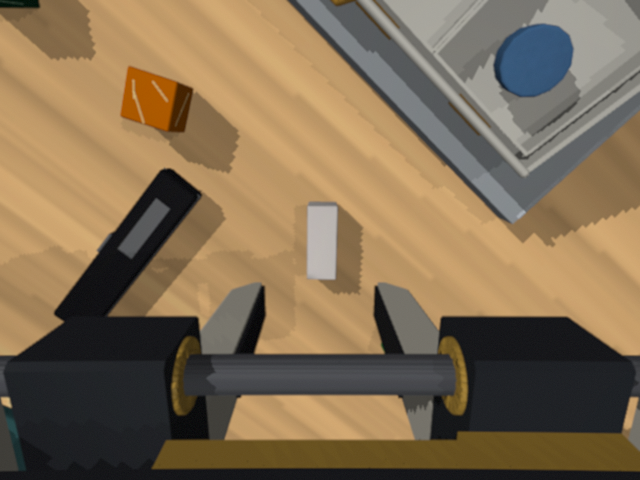

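The bar at (321,242) lines up with the jaws, with only the black object at (135,245) nearby, clear of the fingers.

{"method": "apply_moves", "body": {
  "motion": [
    [0.45, [0, 0.02, 0], [0.005, 0, 0.0035]],
    [0.45, [0, 0.03, 0], [0, 0, 0]],
    [0.45, [0, 0.03, 0], [0, 0, 0]],
    [0.45, [0, 0.025, 0], [0, 0, 0]],
    [0.45, [0, 0.012, 0], [0, 0, 0]],
    [0.45, [0, 0.004, 0], [0, 0, 0]],
    [0.45, [0, 0, 0], [0, 0, 0]],
    [1, [0, 0, 0], [0, 0, 0]],
    [1, [0, 0, 0], [0, 0, 0]],
    [1, [0, 0, 0], [0, 0, 0]],
    [1, [0, 0, 0], [0, 0, 0]],
    [1, [0, 0, 0], [0, 0, 0]],
    [1, [0, 0, 0], [0, 0, 0]],
    [1, [0, -0.01, 0], [0, 0, 0]],
    [1, [0, -0.03, 0], [0, 0, 0]],
    [1, [0, -0.04, 0], [0, 0, 0]],
    [1, [0, -0.04, 0], [0, 0, 0]],
    [1, [0, -0.04, 0], [0, 0, 0]],
    [1, [0, 0, 0], [0, 0, 0]],
    [1, [0, 0, 0], [0, 0, 0]]
  ]
}}

```text
time_s: 9.65
tcp_pos: [0.4357, -0.0745, 0.1674]
orientation: [[-0.75, 0.004, 0.661], [-0.661, -0.001, -0.75], [-0.002, -1.0, 0.003]]
contact_force: [-0.5, -0.7, -2.5]
grip_width: 0.0214
```

```bash
python3 - <<'E'
from h import *
plan(tinpt('white',.1),ROW,.3142)
E
```

```text
t 9.65 tcp [ 0.4357 -0.0745  0.1674] w 0.021365388758130155 F [-0.5136 -0.7115 -2.4783]
TURN [0.1148 0.7395 0.2959] rows 7 each [0.0164 0.1056 0.0423]
then SHIFT [-0.1213  0.0706 -0.1594] rows 6 each [-0.0202  0.0118 -0.0266]
```

{"method": "apply_moves", "body": {
  "motion": [
    [1, [0, 0, 0], [0.0164, 0.1056, 0.0423]],
    [1, [0, 0, 0], [0.0164, 0.1056, 0.0423]],
    [1, [0, 0, 0], [0.0164, 0.1056, 0.0423]],
    [1, [0, 0, 0], [0.0164, 0.1056, 0.0423]],
    [1, [0, 0, 0], [0.0164, 0.1056, 0.0423]],
    [1, [0, 0, 0], [0.0164, 0.1056, 0.0423]],
    [1, [0, 0, 0], [0.0164, 0.1056, 0.0423]],
    [1, [-0.0202, 0.0118, -0.0266], [0, 0, 0]],
    [1, [-0.0202, 0.0118, -0.0266], [0, 0, 0]],
    [1, [-0.0202, 0.0118, -0.0266], [0, 0, 0]],
    [1, [-0.0202, 0.0118, -0.0266], [0, 0, 0]],
    [1, [-0.0202, 0.0118, -0.0266], [0, 0, 0]],
    [1, [-0.0202, 0.0118, -0.0266], [0, 0, 0]],
    [1, [0, 0, 0], [0, 0, 0]],
    [1, [0, 0, 0], [0, 0, 0]]
  ]
}}

```text
time_s: 10.9
tcp_pos: [0.5751, 0.0832, 0.1316]
orientation: [[-0.953, 0.301, -0.021], [0.02, -0.006, -1.0], [-0.301, -0.954, -0.0]]
contact_force: [-0.3, -1.2, -0.7]
grip_width: 0.0213
```

```bash
python3 - <<'E'
from h import *
plan(tinpt('white',.022),ROW,.3142)
E
```

```text
t 10.9 tcp [0.5751 0.0832 0.1316] w 0.02128519163053584 F [-0.348  -1.1563 -0.7385]
TURN [0.0009 0.0022 0.0084] rows 1 each [0.0009 0.0022 0.0084]
then SHIFT [-0.0033  0.0727  0.0009] rows 2 each [-0.0017  0.0364  0.0004]
```

{"method": "apply_moves", "body": {
  "motion": [
    [1, [-0.002, 0.03, 0.001], [0, 0.002, 0.008]],
    [1, [-0.0013, 0.03, 0], [0, 0, 0]],
    [1, [0, 0.013, 0], [0, 0, 0]],
    [1, [0, 0.006, 0], [0, 0, 0]],
    [1, [0, 0.004, 0], [0, 0, 0]],
    [1, [0, 0.003, 0], [0, 0, 0]],
    [1, [0, 0.002, 0], [0, 0, 0]],
    [1, [0, 0, 0], [0, 0, 0]],
    [1, [0, 0, 0], [0, 0, 0]]
  ]
}}

```text
time_s: 11.65
tcp_pos: [0.6063, 0.0805, 0.0527]
orientation: [[-0.949, 0.314, -0.025], [0.024, -0.006, -1.0], [-0.314, -0.949, -0.002]]
contact_force: [-0.3, -0.0, -0.6]
grip_width: 0.0217
```

{"method": "apply_moves", "body": {
  "motion": [
    [1, [0, 0.001, 0], [0, 0, 0]],
    [1, [0, 0, 0], [0, 0, 0]]
  ]
}}

```text
time_s: 11.82
tcp_pos: [0.6065, 0.0805, 0.0512]
orientation: [[-0.949, 0.313, -0.025], [0.024, -0.006, -1.0], [-0.314, -0.95, -0.002]]
contact_force: [0.1, -0.3, -0.9]
grip_width: 0.0218
```

{"method": "apply_moves", "body": {
  "motion": [
    [1, [0, 0.0015, 0], [0, 0, 0]],
    [1, [0, 0.001, 0], [0, 0, 0]],
    [1, [0, 0, 0], [0, 0, 0]]
  ]
}}

```text
time_s: 12.07
tcp_pos: [0.6071, 0.0805, 0.0501]
orientation: [[-0.949, 0.313, -0.025], [0.024, -0.006, -1.0], [-0.313, -0.95, -0.001]]
contact_force: [-20.7, -0.3, 21.8]
grip_width: 0.0218
```

{"method": "apply_moves", "body": {
  "motion": [
    [1, [0, 0.001, 0], [0, 0, 0]],
    [1, [0, 0, 0], [0, 0, 0]]
  ]
}}

```text
time_s: 12.23
tcp_pos: [0.6076, 0.0805, 0.0499]
orientation: [[-0.949, 0.313, -0.025], [0.024, -0.006, -1.0], [-0.313, -0.95, -0.002]]
contact_force: [-25.2, -1.6, 29.9]
grip_width: 0.0217
```

{"method": "apply_moves", "body": {
  "motion": [
    [1, [0, 0.001, 0], [0, 0, 0]],
    [1, [0, 0, 0], [0, 0, 0]]
  ]
}}

```text
time_s: 12.4
tcp_pos: [0.6082, 0.0805, 0.0495]
orientation: [[-0.949, 0.314, -0.025], [0.024, -0.006, -1.0], [-0.314, -0.949, -0.002]]
contact_force: [-27.1, -2.1, 33.8]
grip_width: 0.0218
```

Contact came about 4 mm early, and the force leans backward. I'll look before letting go.

{"method": "apply_moves", "body": {
  "motion": [
    [1, [0, -0.002, 0], [0, 0, 0]],
    [1, [0, -0.001, 0], [0, 0, 0]],
    [1, [0, 0, 0], [0, 0, 0]]
  ]
}}

```text
time_s: 12.65
tcp_pos: [0.6069, 0.0805, 0.0496]
orientation: [[-0.949, 0.313, -0.025], [0.024, -0.006, -1.0], [-0.313, -0.95, -0.001]]
contact_force: [0.4, -0.7, -0.3]
grip_width: 0.0216
```

```bash
python3 - <<'E'
from h import *
m,im=snap('w6');s=cv2.imread
im2=robot.read_camera('side');cv2.imwrite('pics/s6.png',im2[:,:,::-1])
c=cv2.resize(im2[120:260,320:480,::-1],(480,420),interpolation=cv2.INTER_CUBIC)
w=cv2.resize(im[100:400,160:480,::-1],(320,300));w=np.vstack([w,np.zeros((120,320,3),np.uint8)])
cv2.imwrite('pics/c6.png',np.hstack([w,c]))
print(robot.get_state()['contact_force'],robot.get_state()['moment'])
E
```

```text
[-1.278   0.9271  2.5732] [0.102  0.2128 0.0316]
```

View pics/c6.png

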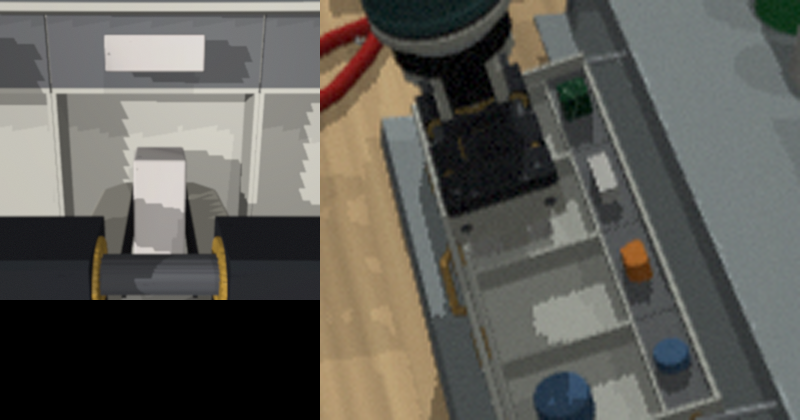

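The bar lies inside its tin and along the slope. The push was mostly along the floor normal, so this is floor contact. I'll touch lightly and release.

{"method": "apply_moves", "body": {
  "motion": [
    [1, [0, 0.001, 0], [0, 0, 0]],
    [1, [0, 0, 0], [0, 0, 0]],
    [0.73, [0, 0, 0], [0, 0, 0]],
    [0.7, [0, 0, 0], [0, 0, 0]],
    [0.68, [0, 0, 0], [0, 0, 0]],
    [0.68, [0, 0, 0], [0, 0, 0]]
  ]
}}

```text
time_s: 13.25
tcp_pos: [0.6071, 0.0804, 0.0482]
orientation: [[-0.95, 0.313, -0.025], [0.024, -0.007, -1.0], [-0.313, -0.95, -0.001]]
contact_force: [1.0, -0.1, -0.5]
grip_width: 0.0293
```

{"method": "apply_moves", "body": {
  "motion": [
    [0.68, [0, -0.003, 0], [0, 0, 0]],
    [0.68, [0, -0.005, 0], [0, 0, 0]],
    [0.68, [0, -0.01, 0], [0, 0, 0]],
    [0.68, [0, -0.02, 0], [0, 0, 0]],
    [0.6, [0, -0.04, 0], [0, 0, 0]],
    [0.5, [0, -0.04, 0], [0, 0, 0]],
    [0.4, [0, -0.03, 0], [0, 0, 0]],
    [0.4, [0, 0, 0], [0, 0, 0]]
  ]
}}

```text
time_s: 13.92
tcp_pos: [0.5614, 0.0817, 0.1976]
orientation: [[-0.946, 0.322, -0.025], [0.024, -0.005, -1.0], [-0.322, -0.947, -0.003]]
contact_force: [0.2, 0.5, 1.2]
grip_width: 0.0519
```

```bash
python3 - <<'E'
from h import *
m,im=snap('w7');cv2.imwrite('pics/w7.png',cv2.resize(im[:,:,::-1],(480,360)))
plan((.3668,.2874,.13),np.radians(-120))
plan((.4286,.1927,.13),np.radians(-44.2))
E
```

```text
t 13.9667 tcp [0.5614 0.0816 0.194 ] w 0.053958904736306525 F [-0.5576  0.0758  0.1546]
TURN [ 0.0834  0.4939 -0.3177] rows 5 each [ 0.0167  0.0988 -0.0635]
then SHIFT [ 0.2714  0.064  -0.0809] rows 8 each [ 0.0339  0.008  -0.0101]
t 13.9667 tcp [0.5614 0.0816 0.194 ] w 0.053958904736306525 F [-0.5576  0.0758  0.1546]
TURN [-0.1317 -0.8172 -0.3074] rows 7 each [-0.0188 -0.1167 -0.0439]
then SHIFT [ 0.0129  0.064  -0.1726] rows 5 each [ 0.0026  0.0128 -0.0345]
```

View pics/w7.png

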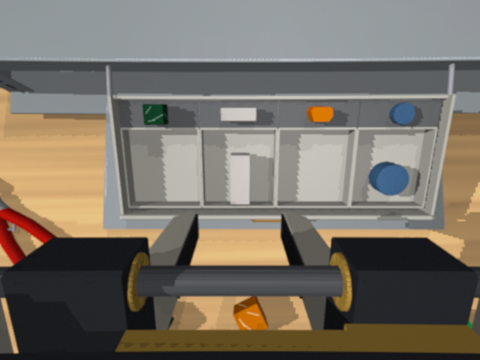

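The bar lies flat in the white tin at (240,178) and the round is in the blue tin at (389,180). Next is the green cube.

{"method": "apply_moves", "body": {
  "motion": [
    [0.4, [0, 0, 0], [-0.0165, -0.1021, -0.0384]],
    [0.4, [0, 0, 0], [-0.0165, -0.1021, -0.0384]],
    [0.4, [0, 0, 0], [-0.0165, -0.1021, -0.0384]],
    [0.4, [0, 0, 0], [-0.0165, -0.1021, -0.0384]],
    [0.4, [0, 0, 0], [-0.0165, -0.1021, -0.0384]],
    [0.4, [0, 0, 0], [-0.0165, -0.1021, -0.0384]],
    [0.4, [0, 0, 0], [-0.0165, -0.1021, -0.0384]],
    [0.4, [0, 0, 0], [-0.0165, -0.1021, -0.0384]],
    [0.4, [0.0026, 0.0128, -0.0345], [0, 0, 0]],
    [0.4, [0.0026, 0.0128, -0.0345], [0, 0, 0]],
    [0.4, [0.0026, 0.0128, -0.0345], [0, 0, 0]],
    [0.4, [0.0026, 0.0128, -0.0345], [0, 0, 0]],
    [0.4, [0.0026, 0.0128, -0.0345], [0, 0, 0]],
    [0.4, [0, 0, 0], [0, 0, 0]],
    [0.4, [0, 0, 0], [0, 0, 0]],
    [0.4, [0, 0, 0], [0, 0, 0]]
  ]
}}

```text
time_s: 15.3
tcp_pos: [0.4279, 0.1923, 0.1258]
orientation: [[-0.697, -0.007, 0.717], [-0.717, -0.001, -0.697], [0.005, -1.0, -0.004]]
contact_force: [0.0, -0.1, -0.2]
grip_width: 0.0558
```

```bash
python3 - <<'E'
from h import *
m,im=snap('w8');find(m,im,'green',.032,(.4286,.1927));find(m,im,'green',.016,(.4286,.1927))
plan((.4286,.1927,.004),np.radians(-44.2))
cv2.imwrite('pics/w8s.png',cv2.resize(im[:,:,::-1],(480,360)))
E
```

```text
green [322. 241.] cen [0.4319 0.1937] rect [0.4317 0.1935] (35.675498962402344, 30.249542236328125) ang 42.13741683959961
green [322. 241.] cen [0.4289 0.1905] rect [0.4287 0.1904] (37.88054656982422, 32.11920928955078) ang 42.137367248535156
t 15.35 tcp [0.4283 0.192  0.126 ] w 0.05589050569531727 F [-0.0089 -0.3721 -0.0124]
TURN [ 0.0043 -0.0009  0.0049] rows 1 each [ 0.0043 -0.0009  0.0049]
then SHIFT [-0.0007  0.122  -0.0003] rows 4 each [-0.0002  0.0305 -0.0001]
```

View pics/w8s.png

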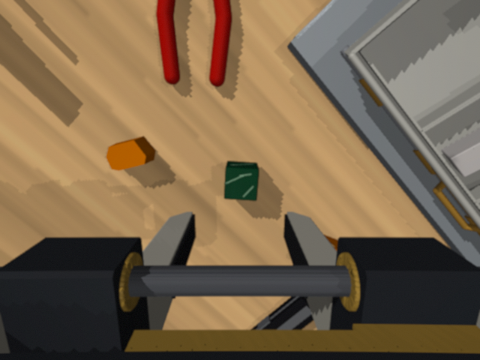

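The dark veined cube is at (241,180), square to the jaws. I'll grip it with the tips 8 mm up.

{"method": "apply_moves", "body": {
  "motion": [
    [0.4, [-0.0015, 0.02, 0], [0.004, 0, 0.005]],
    [0.4, [0, 0.03, 0], [0, 0, 0]],
    [0.4, [0, 0.03, 0], [0, 0, 0]],
    [0.4, [0, 0.025, 0], [0, 0, 0]],
    [0.4, [0, 0.01, 0], [0, 0, 0]],
    [0.4, [0, 0.003, 0], [0, 0, 0]],
    [0.4, [0, 0, 0], [0, 0, 0]],
    [1, [0, 0, 0], [0, 0, 0]],
    [1, [0, 0, 0], [0, 0, 0]],
    [1, [0, 0, 0], [0, 0, 0]],
    [1, [0, 0, 0], [0, 0, 0]],
    [1, [0, 0, 0], [0, 0, 0]],
    [1, [0, 0, 0], [0, 0, 0]],
    [1, [0, -0.01, 0], [0, 0, 0]],
    [1, [0, -0.03, 0], [0, 0, 0]],
    [1, [0, -0.04, 0], [0, 0, 0]],
    [1, [0, -0.04, 0], [0, 0, 0]],
    [1, [0, -0.04, 0], [0, 0, 0]],
    [1, [0, 0, 0], [0, 0, 0]],
    [1, [0, 0, 0], [0, 0, 0]]
  ]
}}

```text
time_s: 17.02
tcp_pos: [0.4294, 0.1937, 0.1706]
orientation: [[-0.698, 0.004, 0.717], [-0.717, 0.002, -0.698], [-0.004, -1.0, 0.001]]
contact_force: [-0.1, -1.4, -2.3]
grip_width: 0.0322
```

```bash
python3 - <<'E'
from h import *
plan(tinpt('green',.1),ROW,.3142)
E
```

```text
t 17.0167 tcp [0.4294 0.1937 0.1706] w 0.03224741586482817 F [-0.1475 -1.4202 -2.2684]
TURN [0.1296 0.8153 0.292 ] rows 7 each [0.0185 0.1165 0.0417]
then SHIFT [-0.1318  0.0775  0.0245] rows 4 each [-0.033   0.0194  0.0061]
```

{"method": "apply_moves", "body": {
  "motion": [
    [1, [0, 0, 0], [0.0162, 0.1019, 0.0365]],
    [1, [0, 0, 0], [0.0162, 0.1019, 0.0365]],
    [1, [0, 0, 0], [0.0162, 0.1019, 0.0365]],
    [1, [0, 0, 0], [0.0162, 0.1019, 0.0365]],
    [1, [0, 0, 0], [0.0162, 0.1019, 0.0365]],
    [1, [0, 0, 0], [0.0162, 0.1019, 0.0365]],
    [1, [0, 0, 0], [0.0162, 0.1019, 0.0365]],
    [1, [0, 0, 0], [0.0162, 0.1019, 0.0365]],
    [1, [-0.033, 0.0194, 0.0061], [0, 0, 0]],
    [1, [-0.033, 0.0194, 0.0061], [0, 0, 0]],
    [1, [-0.033, 0.0194, 0.0061], [0, 0, 0]],
    [1, [-0.033, 0.0194, 0.0061], [0, 0, 0]],
    [1, [0, 0, 0], [0, 0, 0]],
    [1, [0, 0, 0], [0, 0, 0]],
    [1, [0, 0, 0], [0, 0, 0]]
  ]
}}

```text
time_s: 18.27
tcp_pos: [0.5766, 0.1653, 0.1329]
orientation: [[-0.953, 0.303, -0.024], [0.022, -0.009, -1.0], [-0.303, -0.953, 0.002]]
contact_force: [0.7, 0.7, -0.6]
grip_width: 0.0321
```

```bash
python3 - <<'E'
from h import *
plan(tinpt('green',.022),ROW,.3142)
E
```

```text
t 18.2667 tcp [0.5766 0.1653 0.1329] w 0.032106660301882924 F [ 0.7157  0.7177 -0.5544]
TURN [-0.0023  0.0005  0.0064] rows 1 each [-0.0023  0.0005  0.0064]
then SHIFT [-0.0029  0.0739 -0.001 ] rows 2 each [-0.0015  0.037  -0.0005]
```

{"method": "apply_moves", "body": {
  "motion": [
    [1, [-0.0015, 0.03, -0.001], [-0.002, 0, 0.006]],
    [1, [-0.0015, 0.03, 0], [0, 0, 0]],
    [1, [0, 0.012, 0], [0, 0, 0]],
    [1, [0, 0.005, 0], [0, 0, 0]],
    [1, [0, 0.002, 0], [0, 0, 0]],
    [1, [0, 0, 0], [0, 0, 0]],
    [1, [0, 0, 0], [0, 0, 0]]
  ]
}}

```text
time_s: 18.85
tcp_pos: [0.605, 0.1661, 0.0618]
orientation: [[-0.95, 0.313, -0.023], [0.022, -0.006, -1.0], [-0.313, -0.95, -0.001]]
contact_force: [-0.2, 0.7, 1.0]
grip_width: 0.032
```

{"method": "apply_moves", "body": {
  "motion": [
    [1, [0, 0.0015, 0], [0, 0, 0]],
    [1, [0, 0, 0], [0, 0, 0]]
  ]
}}

```text
time_s: 19.02
tcp_pos: [0.6054, 0.1659, 0.0596]
orientation: [[-0.95, 0.312, -0.023], [0.022, -0.007, -1.0], [-0.312, -0.95, -0.001]]
contact_force: [-0.2, -0.3, -1.8]
grip_width: 0.0319
```

{"method": "apply_moves", "body": {
  "motion": [
    [1, [0, 0.0015, 0], [0, 0, 0]],
    [1, [0, 0, 0], [0, 0, 0]]
  ]
}}

```text
time_s: 19.18
tcp_pos: [0.6057, 0.1658, 0.0573]
orientation: [[-0.95, 0.311, -0.023], [0.022, -0.007, -1.0], [-0.311, -0.95, -0.0]]
contact_force: [-0.1, -0.1, -1.3]
grip_width: 0.0319
```

{"method": "apply_moves", "body": {
  "motion": [
    [1, [0, 0.0015, 0], [0, 0, 0]],
    [1, [0, 0, 0], [0, 0, 0]]
  ]
}}

```text
time_s: 19.35
tcp_pos: [0.6061, 0.1657, 0.0556]
orientation: [[-0.95, 0.311, -0.023], [0.022, -0.007, -1.0], [-0.311, -0.951, -0.0]]
contact_force: [0.4, -0.1, -1.8]
grip_width: 0.032
```

{"method": "apply_moves", "body": {
  "motion": [
    [1, [0, 0.001, 0], [0, 0, 0]],
    [1, [0, 0, 0], [0, 0, 0]]
  ]
}}

```text
time_s: 19.52
tcp_pos: [0.6064, 0.1657, 0.0546]
orientation: [[-0.95, 0.311, -0.023], [0.022, -0.007, -1.0], [-0.311, -0.95, -0.0]]
contact_force: [-0.9, 0.2, 0.2]
grip_width: 0.032
```

{"method": "apply_moves", "body": {
  "motion": [
    [1, [0, 0.001, 0], [0, 0, 0]],
    [1, [0, 0, 0], [0, 0, 0]]
  ]
}}

```text
time_s: 19.68
tcp_pos: [0.6068, 0.1657, 0.0537]
orientation: [[-0.95, 0.311, -0.023], [0.022, -0.007, -1.0], [-0.311, -0.95, -0.0]]
contact_force: [-0.4, -0.2, -1.0]
grip_width: 0.0315
```

{"method": "apply_moves", "body": {
  "motion": [
    [1, [0, 0.001, 0], [0, 0, 0]],
    [1, [0, 0.0005, 0], [0, 0, 0]],
    [1, [0, 0, 0], [0, 0, 0]]
  ]
}}

```text
time_s: 19.93
tcp_pos: [0.6072, 0.1658, 0.0532]
orientation: [[-0.95, 0.311, -0.023], [0.022, -0.007, -1.0], [-0.311, -0.95, -0.0]]
contact_force: [-8.8, -0.9, 9.5]
grip_width: 0.032
```

{"method": "apply_moves", "body": {
  "motion": [
    [1, [0, 0.001, 0], [0, 0, 0]],
    [1, [0, 0, 0], [0, 0, 0]]
  ]
}}

```text
time_s: 20.1
tcp_pos: [0.6074, 0.1658, 0.0532]
orientation: [[-0.95, 0.311, -0.023], [0.022, -0.007, -1.0], [-0.311, -0.95, -0.0]]
contact_force: [-20.5, -3.8, 21.8]
grip_width: 0.0324
```

{"method": "apply_moves", "body": {
  "motion": [
    [1, [0, 0.0007, 0], [0, 0, 0]],
    [1, [0, 0, 0], [0, 0, 0]]
  ]
}}

```text
time_s: 20.27
tcp_pos: [0.6076, 0.1658, 0.0531]
orientation: [[-0.95, 0.311, -0.023], [0.022, -0.007, -1.0], [-0.311, -0.95, -0.0]]
contact_force: [-26.2, -4.6, 29.1]
grip_width: 0.0318
```

Floor contact. I'll ease off and release.

{"method": "apply_moves", "body": {
  "motion": [
    [1, [0, -0.0018, 0], [0, 0, 0]],
    [1, [0, 0, 0], [0, 0, 0]],
    [0.64, [0, 0, 0], [0, 0, 0]],
    [0.61, [0, 0, 0], [0, 0, 0]],
    [0.6, [0, 0, 0], [0, 0, 0]],
    [0.6, [0, 0, 0], [0, 0, 0]]
  ]
}}

```text
time_s: 20.77
tcp_pos: [0.6072, 0.1657, 0.0523]
orientation: [[-0.95, 0.311, -0.023], [0.022, -0.007, -1.0], [-0.311, -0.95, -0.0]]
contact_force: [0.1, -0.7, 0.6]
grip_width: 0.037
```

{"method": "apply_moves", "body": {
  "motion": [
    [0.6, [0, -0.003, 0], [0, 0, 0]],
    [0.6, [0, -0.005, 0], [0, 0, 0]],
    [0.6, [0, -0.01, 0], [0, 0, 0]],
    [0.6, [0, -0.02, 0], [0, 0, 0]],
    [0.6, [0, -0.04, 0], [0, 0, 0]],
    [0.5, [0, -0.04, 0], [0, 0, 0]],
    [0.4, [0, -0.03, 0], [0, 0, 0]],
    [0.4, [0, 0, 0], [0, 0, 0]]
  ]
}}

```text
time_s: 21.43
tcp_pos: [0.5617, 0.1674, 0.2019]
orientation: [[-0.947, 0.32, -0.022], [0.022, -0.004, -1.0], [-0.32, -0.947, -0.003]]
contact_force: [0.2, -0.3, 0.7]
grip_width: 0.0527
```

```bash
python3 - <<'E'
from h import *
m,im=snap('w9');find(m,im,'green',.075,(.60,.166))
plan((.3668,.2874,.13),np.radians(-120))
E
```

```text
green [320. 238.] cen [0.6014 0.1656] rect [0.6015 0.1654] (30.0802001953125, 33.353092193603516) ang 88.68104553222656
t 21.4833 tcp [0.5616 0.1672 0.1983] w 0.054228650780339956 F [-0.2387  0.4786 -1.7422]
TURN [ 0.0831  0.4963 -0.3153] rows 5 each [ 0.0166  0.0993 -0.0631]
then SHIFT [ 0.2288  0.0683 -0.0067] rows 6 each [ 0.0381  0.0114 -0.0011]
```

{"method": "apply_moves", "body": {
  "motion": [
    [0.4, [0, 0, 0], [0.0166, 0.0993, -0.0631]],
    [0.4, [0, 0, 0], [0.0166, 0.0993, -0.0631]],
    [0.4, [0, 0, 0], [0.0166, 0.0993, -0.0631]],
    [0.4, [0, 0, 0], [0.0166, 0.0993, -0.0631]],
    [0.4, [0, 0, 0], [0.0166, 0.0993, -0.0631]],
    [0.4, [0.038, 0.0114, -0.001], [0, 0, 0]],
    [0.4, [0.038, 0.0114, -0.001], [0, 0, 0]],
    [0.4, [0.038, 0.0114, -0.001], [0, 0, 0]],
    [0.4, [0.038, 0.0114, -0.001], [0, 0, 0]],
    [0.4, [0.038, 0.0114, -0.001], [0, 0, 0]],
    [0.4, [0.038, 0.0114, -0.001], [0, 0, 0]],
    [0.4, [0, 0, 0], [0, 0, 0]],
    [0.4, [0, 0, 0], [0, 0, 0]],
    [0.4, [0, 0, 0], [0, 0, 0]]
  ]
}}

```text
time_s: 22.65
tcp_pos: [0.3665, 0.2858, 0.1258]
orientation: [[-0.866, -0.007, -0.5], [0.5, -0.002, -0.866], [0.005, -1.0, 0.005]]
contact_force: [-0.3, -0.2, 0.5]
grip_width: 0.0556
```

```bash
python3 - <<'E'
from h import *
m,im=snap('w10');find(m,im,'amber',.024,(.3668,.2874));find(m,im,'amber',.012,(.3668,.2874))
plan((.3668,.2874,.005),np.radians(-120))
cv2.imwrite('pics/w10s.png',im[120:420,140:500,::-1])
E
```

```text
amber [317. 241.] cen [0.3691 0.2856] rect [0.37   0.2852] (24.251422882080078, 39.11390686035156) ang 59.21070861816406
amber [317. 241.] cen [0.3663 0.2872] rect [0.3673 0.2868] (25.34170913696289, 40.87239074707031) ang 59.21046829223633
t 22.7 tcp [0.367  0.2856 0.126 ] w 0.05560300480490338 F [ 0.1301 -0.4599  0.5075]
TURN [-0.0049 -0.0009  0.0047] rows 1 each [-0.0049 -0.0009  0.0047]
then SHIFT [ 0.001   0.121  -0.0014] rows 4 each [ 0.0003  0.0303 -0.0004]
```

View pics/w10s.png

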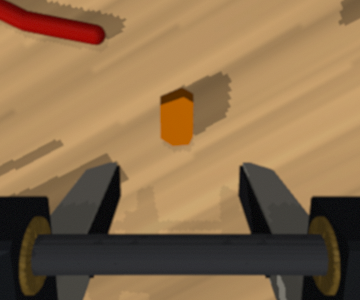

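The chunk sits lengthwise between the jaws, at about (177,117) in this crop. Down, grip, lift.

{"method": "apply_moves", "body": {
  "motion": [
    [0.4, [0, 0.02, -0.0005], [-0.005, 0.01, 0.005]],
    [0.4, [0, 0.03, 0], [0, 0, 0]],
    [0.4, [0, 0.03, 0], [0, 0, 0]],
    [0.4, [0, 0.025, 0], [0, 0, 0]],
    [0.4, [0, 0.012, 0], [0, 0, 0]],
    [0.4, [0, 0.004, 0], [0, 0, 0]],
    [0.4, [0, 0, 0], [0, 0, 0]],
    [1, [0, 0, 0], [0, 0, 0]],
    [1, [0, 0, 0], [0, 0, 0]],
    [1, [0, 0, 0], [0, 0, 0]],
    [1, [0, 0, 0], [0, 0, 0]],
    [1, [0, 0, 0], [0, 0, 0]],
    [1, [0, 0, 0], [0, 0, 0]],
    [1, [0, -0.01, 0], [0, 0, 0]],
    [1, [0, -0.03, 0], [0, 0, 0]],
    [1, [0, -0.04, 0], [0, 0, 0]],
    [1, [0, -0.04, 0], [0, 0, 0]],
    [1, [0, -0.04, 0], [0, 0, 0]],
    [1, [0, 0, 0], [0, 0, 0]],
    [1, [0, 0, 0], [0, 0, 0]]
  ]
}}

```text
time_s: 24.37
tcp_pos: [0.3671, 0.2868, 0.1678]
orientation: [[-0.861, 0.004, -0.509], [0.509, 0.003, -0.861], [-0.002, -1.0, -0.004]]
contact_force: [-0.3, -0.4, -1.6]
grip_width: 0.0243
```

```bash
python3 - <<'E'
from h import *
plan(tinpt('amber',.12),ROW,.3142)
E
```

```text
t 24.3667 tcp [0.3671 0.2868 0.1678] w 0.02434039836828616 F [-0.2534 -0.4181 -1.5713]
TURN [-0.0767 -0.5068  0.3043] rows 5 each [-0.0153 -0.1014  0.0609]
then SHIFT [-0.1949  0.0751  0.2843] rows 9 each [-0.0217  0.0083  0.0316]
```

{"method": "apply_moves", "body": {
  "motion": [
    [1, [0, 0, 0], [-0.0153, -0.1014, 0.0609]],
    [1, [0, 0, 0], [-0.0153, -0.1014, 0.0609]],
    [1, [0, 0, 0], [-0.0153, -0.1014, 0.0609]],
    [1, [0, 0, 0], [-0.0153, -0.1014, 0.0609]],
    [1, [0, 0, 0], [-0.0153, -0.1014, 0.0609]],
    [1, [-0.0217, 0.0083, 0.0316], [0, 0, 0]],
    [1, [-0.0217, 0.0083, 0.0316], [0, 0, 0]],
    [1, [-0.0217, 0.0083, 0.0316], [0, 0, 0]],
    [1, [-0.0217, 0.0083, 0.0316], [0, 0, 0]],
    [1, [-0.0217, 0.0083, 0.0316], [0, 0, 0]],
    [1, [-0.0217, 0.0083, 0.0316], [0, 0, 0]],
    [1, [-0.0217, 0.0083, 0.0316], [0, 0, 0]],
    [1, [-0.0217, 0.0083, 0.0316], [0, 0, 0]],
    [1, [-0.0217, 0.0083, 0.0316], [0, 0, 0]],
    [1, [0, 0, 0], [0, 0, 0]],
    [1, [0, 0, 0], [0, 0, 0]],
    [1, [0, 0, 0], [0, 0, 0]]
  ]
}}

```text
time_s: 25.78
tcp_pos: [0.5678, -0.0028, 0.1531]
orientation: [[-0.952, 0.304, -0.024], [0.022, -0.01, -1.0], [-0.304, -0.953, 0.003]]
contact_force: [-0.1, 1.3, -0.7]
grip_width: 0.0244
```

```bash
python3 - <<'E'
from h import *
plan(tinpt('amber',.022),ROW,.3142)
E
```

```text
t 25.7833 tcp [ 0.5678 -0.0028  0.1531] w 0.024369367781508833 F [-0.1197  1.2958 -0.7325]
TURN [-0.0026  0.0003  0.0056] rows 1 each [-0.0026  0.0003  0.0056]
then SHIFT [-0.0021  0.0949 -0.0012] rows 3 each [-0.0007  0.0316 -0.0004]
```

{"method": "apply_moves", "body": {
  "motion": [
    [1, [-0.002, 0.03, -0.001], [-0.0026, 0, 0.0056]],
    [1, [0, 0.03, 0], [0, 0, 0]],
    [1, [0, 0.025, 0], [0, 0, 0]],
    [1, [0, 0.012, 0], [0, 0, 0]],
    [1, [0, 0.005, 0], [0, 0, 0]],
    [1, [0, 0.002, 0], [0, 0, 0]],
    [1, [0, 0, 0], [0, 0, 0]],
    [1, [0, 0, 0], [0, 0, 0]]
  ]
}}

```text
time_s: 26.45
tcp_pos: [0.603, -0.0026, 0.0577]
orientation: [[-0.95, 0.313, -0.022], [0.021, -0.007, -1.0], [-0.313, -0.95, 0.0]]
contact_force: [-0.1, -0.2, -1.1]
grip_width: 0.0246
```

{"method": "apply_moves", "body": {
  "motion": [
    [1, [0, 0.001, 0], [0, 0, 0]],
    [1, [0, 0.001, 0], [0, 0, 0]],
    [1, [0, 0, 0], [0, 0, 0]]
  ]
}}

```text
time_s: 26.7
tcp_pos: [0.6034, -0.0029, 0.0546]
orientation: [[-0.95, 0.312, -0.023], [0.021, -0.007, -1.0], [-0.312, -0.95, 0.0]]
contact_force: [-0.2, 0.4, -0.7]
grip_width: 0.0251
```

{"method": "apply_moves", "body": {
  "motion": [
    [1, [0, 0.001, 0], [0, 0, 0]],
    [1, [0, 0, 0], [0, 0, 0]]
  ]
}}

```text
time_s: 26.87
tcp_pos: [0.6035, -0.0029, 0.0532]
orientation: [[-0.95, 0.311, -0.023], [0.021, -0.007, -1.0], [-0.311, -0.95, 0.0]]
contact_force: [-0.5, -0.6, -0.1]
grip_width: 0.0252
```

{"method": "apply_moves", "body": {
  "motion": [
    [1, [0, 0.001, 0], [0, 0, 0]],
    [1, [0, 0.001, 0], [0, 0, 0]],
    [1, [0, 0, 0], [0, 0, 0]]
  ]
}}

```text
time_s: 27.12
tcp_pos: [0.6041, -0.0029, 0.051]
orientation: [[-0.95, 0.311, -0.023], [0.021, -0.007, -1.0], [-0.311, -0.95, 0.0]]
contact_force: [-0.2, 0.6, -1.5]
grip_width: 0.0248
```

{"method": "apply_moves", "body": {
  "motion": [
    [1, [0, 0.001, 0], [0, 0, 0]],
    [1, [0, 0, 0], [0, 0, 0]]
  ]
}}

```text
time_s: 27.28
tcp_pos: [0.6045, -0.0029, 0.0503]
orientation: [[-0.95, 0.311, -0.023], [0.021, -0.007, -1.0], [-0.311, -0.95, 0.0]]
contact_force: [-0.4, -0.4, 0.9]
grip_width: 0.0246
```

{"method": "apply_moves", "body": {
  "motion": [
    [1, [0, 0.001, 0], [0, 0, 0]],
    [1, [0, 0, 0], [0, 0, 0]]
  ]
}}

```text
time_s: 27.45
tcp_pos: [0.6047, -0.0029, 0.0503]
orientation: [[-0.95, 0.311, -0.023], [0.021, -0.007, -1.0], [-0.311, -0.951, 0.0]]
contact_force: [-13.5, -0.3, 13.8]
grip_width: 0.0248
```

Contact at about 19 N. Press 1 mm more to seat it flat, ease off, release and lift.

{"method": "apply_moves", "body": {
  "motion": [
    [1, [0, 0.001, 0], [0, 0, 0]],
    [1, [0, 0, 0], [0, 0, 0]],
    [1, [0, -0.0015, 0], [0, 0, 0]],
    [1, [0, 0, 0], [0, 0, 0]],
    [0.71, [0, 0, 0], [0, 0, 0]],
    [0.68, [0, 0, 0], [0, 0, 0]],
    [0.66, [0, 0, 0], [0, 0, 0]],
    [0.66, [0, 0, 0], [0, 0, 0]]
  ]
}}

```text
time_s: 28.12
tcp_pos: [0.6046, -0.0028, 0.0497]
orientation: [[-0.95, 0.311, -0.023], [0.021, -0.007, -1.0], [-0.311, -0.95, 0.0]]
contact_force: [-0.6, -0.8, 0.7]
grip_width: 0.0311
```

{"method": "apply_moves", "body": {
  "motion": [
    [0.66, [0, -0.003, 0], [0, 0, 0]],
    [0.66, [0, -0.005, 0], [0, 0, 0]],
    [0.66, [0, -0.01, 0], [0, 0, 0]],
    [0.66, [0, -0.02, 0], [0, 0, 0]],
    [0.6, [0, -0.04, 0], [0, 0, 0]],
    [0.5, [0, -0.04, 0], [0, 0, 0]],
    [0.4, [0, -0.04, 0], [0, 0, 0]],
    [0.4, [0.02, -0.03, 0], [0, 0, 0]],
    [0.4, [0.03, -0.02, 0], [0, 0, 0]],
    [0.4, [0, 0, 0], [0, 0, 0]],
    [0.4, [0, 0, 0], [0, 0, 0]]
  ]
}}

```text
time_s: 29.03
tcp_pos: [0.4917, -0.0002, 0.2347]
orientation: [[-0.949, 0.315, -0.023], [0.021, -0.008, -1.0], [-0.316, -0.949, 0.001]]
contact_force: [0.9, -0.5, -1.1]
grip_width: 0.0556
```

```bash
python3 - <<'E'
from h import *
m,im=snap('w11');t=robot.read_camera('side')
cv2.imwrite('pics/f.png',np.hstack([cv2.resize(im,(400,300)),cv2.resize(t,(400,300))])[:,:,::-1])
s=robot.get_state();print(s['time_s'],s['grip_width'],s['contact_force'])
E
```

```text
29.1333 0.05558744058431616 [-0.4396  0.3003 -1.3618]
```

View pics/f.png

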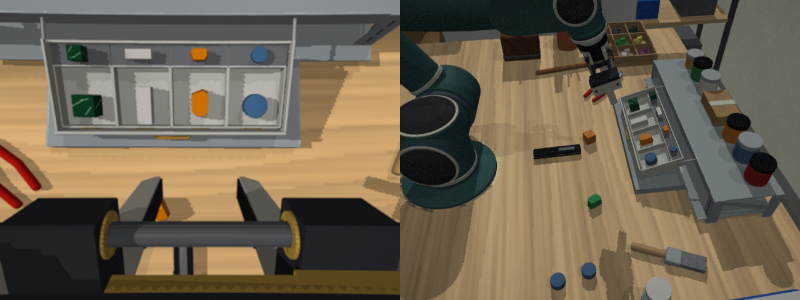

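All four pieces lie in their matching tins, and the amber cube, green chunk and two other blue rounds are where they were. Handing in.

```bash
python3 -c "
from bench import robot
robot.hand_in()"
```

```text
the job is handed in; nothing more can be done
```

All four stray pieces are in their matching tins, and I handed the job in at about 29 s of the 96 s allowed. Each piece was lowered at the tin's 18° tilt until it touched the floor of the tin, then let go by opening the fingers a few millimetres. For the blue round I took the one farthest to the left.

**Last checks:** the final wrist and side pictures show each piece resting in the right tin. The amber cube, the green chunk and the other two blue rounds lie where they were, and the gripper was clear and touching nothing.

**What disagreed:**
- **Tin floor height:** the blue tin's floor was about 3–4 mm higher than I first measured, so I corrected the height for the later tins. Even so, the bar and the cube touched about 3–4 mm early, as did the chunk to a lesser degree.
- **Pressing on contact:** seating the pieces briefly reached about 35 to 43 N at the wrist, all through the held piece. The wrist limit is 120 N.
- **Side contact:** the wrist read about 7 N sideways while the blue round was released, most likely a finger against the tin wall.

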